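# Hold the sound shutter half open

### The job

The wound wire bobbin has been left on the spindle of the metronome sound box, where it blocks the shutter: lift it straight up off the spindle, stand it flat in the ceramic dish and let it go. Then slide the sprung shutter by its upright tab to half of its travel (tab in line with the brass index strip), never letting it go wide open, and finish while still holding it there against its spring, so that the beat can be checked through the half-open sound hole. Leave everything else lying where it is.

Things in the scene. Friction and masses are not known exactly. Their poses are not given: they have to be found in the camera images.
- soundbox: Fixed wooden sound box, 200 (x) x 130 (y) x 45 mm high; origin at the centre of its underside, z up. A steel shutter plate slides on its top along the box's +x to open, between brass rails 6 mm high (y = +-20 to +-25 mm), over a 60 x 28 mm sound hole (x = -78 to -18 mm). A brass index strip across the top at x = 0, y = -27 to -61 mm, marks half travel. A spindle stands at x = +6, y = +34 mm.
- shutter (a joint): Travel of the shutter in m along the box's +x: 0 = closed (tab at box x = -30 mm), 0.030 = half travel (tab at x = 0), 0.060 = wide open at the stop (x = +30 mm). A spring pulls it shut: 2.6 N at 0, rising 1.3 N per cm to 6.5 N at half and 10.4 N wide open, plus 0.3 N friction; let go, it slides shut. With the bobbin on the spindle the tab strikes it after about 13 mm.
- shutter_tab (a point): Middle of the top edge of the shutter's upright steel tab, 80 mm above the desk; moves with the shutter. The tab is a flat blade 8 mm thick along the slide (box x), 32 mm wide across it (box y), standing 32 mm above the 3 mm thick shutter plate on the box top. Axes as the box.
- half_mark (a point): Fixed point on the top face of the sound box (45 mm above the desk), on the slide's centre line at half travel: the tab's middle must stand over it. Axes as the box.
- spindle_top (a point): Tip of the fixed upright steel spindle, 10 mm diameter, 99 mm above the desk; a 17 mm wide shoulder, 8 mm high, at its foot on the box top carries the bobbin. Axes as the box.
- bobbin: Bobbin wound with copper wire, 52 mm diameter, 40 mm high, about 120 g: wooden flanges 6 mm thick at both ends, winding 42 mm in diameter between them, a bore of 14 mm. Origin at the centre of its underside, z along its axis. At the start it stands on the spindle's shoulder, underside 53 mm above the desk, the spindle's tip 6 mm above its top.
- dish: Loose round white ceramic dish, 144 mm across the rim, 20 mm high, 350 g; flat inner floor of about 110 mm diameter 5 mm above its underside. Origin at the centre of its underside.
- spare_spool: Empty wooden spool without winding, 52 mm diameter, 40 mm high, standing; origin under its centre. Leave alone.
- chrome_weight: Chrome pendulum weight, cone 36 mm wide at the foot, 32 mm high; origin under its centre. Leave alone.
- oil_bottle: Small amber glass oil bottle, 34 mm diameter, 75 mm high; origin under its centre. Leave alone.
- bell_hammer: Brass bell hammer lying along its x, about 110 mm long, 12 mm high; origin at mid length. Leave alone.
- screw_plate: Steel regulating plate 70 x 36 x 4 mm with three brass screws, 10 mm high in all; origin under its centre. Leave alone.
- screwdriver: Screwdriver lying along its x, 170 mm long; origin under its middle. Leave alone.
Mind the look-alikes: they are no part of the job. Leave any blue or purple look-alike of the bobbin alone. What is shaped like the soundbox but red is not meant.

How it is judged:
On the way, in this order (a step that is already met when the one before it is completed fails the run):
1. the bobbin is lifted clear above the spindle's tip (z of bobbin in the frame of spindle_top above 0.001 m), for 0.1 s.
2. the bobbin stands flat in the dish, let go and at rest (horizontal distance between bobbin and dish below 0.035 m and z of bobbin in the frame of dish below 0.012 m and angle between bobbin's own z axis and vertical below 0.12 rad and contact force between the fingers and bobbin below 0.2 N and linear speed of bobbin below 0.02 m/s), for 0.3 s.
At the end, for the whole second after the job is handed in: The shutter stands still at half travel, 30 mm +- 5 mm of its 60 mm, held there by the gripper's fingers (more than 1.5 N on the shutter); the bobbin stands flat in the dish (within 35 mm of its centre, tilt under 0.12 rad), released and at rest (all of step 2 and value of joint shutter between 0.025 and 0.035 m and velocity of joint shutter between -0.005 and 0.005 m/s and contact force between the fingers and shutter above 1.5 N and linear speed of dish below 0.02 m/s); the arm keeps its last pose, push and grip.
It fails at once if the shutter is let go wide open (past 54 of its 60 mm) (value of joint shutter above 0.054 m).
It fails at once if a bystander is moved by more than 25 mm (distance of any of spare_spool, chrome_weight, oil_bottle, bell_hammer, screw_plate, screwdriver from where it was at the start of the episode above 0.025 m).
It also fails if it takes over 58 s, if anything falls off the work surface, if the arm or the gripper's body presses on something with over 40 N, if the wrist force passes 120 N, or if a joint passes its speed limit or range.

### The arm

A 6-joint arm with a two-finger parallel gripper is mounted at the origin on the work surface. World frame = base frame: x ahead of the robot, y to its left, z up, the work surface at z = 0. Lengths are in m, angles in rad, forces in N, time in s.
With the tool pointing down it reaches from about 0.35 to 0.925 m from the base axis. Payload 6.4 kg.
Tool frame: the origin (TCP) lies at the very end of the fingers, on their centre line; the grasp point (between the pads) lies 19 mm behind it; z points along the fingers, y is the line along which they close (so a half turn about z gives the same grasp; the last joint's range is limited). The gripper opens to 85 mm and grips with 20 to 120 N. Pads are 22 mm wide; open, the fingers measure 114 mm over their backs; the gripper's body (76 mm by 85 mm) begins 54 mm behind the grasp point. The pads swing forward as they close: fully open they stand 13 mm farther back than shut.
Start: joints at [1.129, 0.245, 1.558, -0, 1.339, -0.174], TCP at [0.172, 0.627, 0.231] pointing down, gripper open.
Joint ranges: [-3.13, 3.13], [-1.02, 2.26], [0.13, 2.54], [-0.95, 4.09], [0.21, 2.88], [-2.74, 2.74]. Speed limits (rad/s): [2.57, 2.57, 3.14, 3.14, 3.14, 3.14].

### API

Orientations are given as a 3x3 rotation matrix whose columns are the frame's x, y, z axes.
In Python, from plant import manip gives the robot as it stands.
- The arm moves only by the shell command python3 -m pendant 'ROWS'. ROWS is JSON, a list that holds one entry, the list of rows, each a list of 7 numbers: the closure, from -1 (fully open) to 1 (shut), then the shift along the world's x, y, z in m, then the turn, a rotation vector about the world's x, y, z in rad. A call has 1 to 20 rows; each row is the pose to reach, as a shift and turn from the pose commanded when the call began; what a row does not reach only later rows make up. A row lasts 1/12 s, in which the tool goes at most 41.7 mm and 7.16 degrees, less where a joint would pass 70% of its speed; a pose out of reach is approached as far as the arm can. A call with a gripper value outside its range is refused whole. The fingers move at their own pace and stop on an object; the grip force is fixed at half the most. Time passes only in rows, so rows that repeat a pose let the fingers close. It gives the time, the measured TCP pose, the force, the opening and the grip force at its end, in the units of the state.
- manip.sense(): the state, without advancing time (a new reading comes with each control period).
- manip.read_camera(name): name is "side" or "top"; returns a dict with "pixels" (420x560x3 uint8, red, green, blue), "fx", "fy", "cx", "cy" (pixels), "view" (4x4, takes a point from world to camera coordinates). Camera axes: x right, y up, looking along -z (the intrinsics and any distortion apply to the point x, -y, -z); pixel columns grow to the right and rows downward; lengths in m; the calibration is good to about 2 mm. A picture is of the moment at which its call begins. There is no depth.
- manip.hand_in(): hands the job in; it is judged then, once.
The state is a dict: "time": time; "qpos": joint angles; "joint_velocities": joint speeds; "joint_efforts": joint torques, N m; "tool_pos": TCP position; "tcp_rot": TCP orientation; "contact_force": force on the tool from outside, world axes, zero at the start; "moment": the same for the moment, N m; "width": finger opening in m; "grip_force": force on a finger pad.
Only numpy, scipy, OpenCV 4.12 (cv2) and the standard library are available. Lean on these libraries where they do the work, as an engineer would, in place of code of your own. Each camera call takes 0.05 s, during which the arm holds its last target. There are 200 camera calls.

## Working session

There is one attempt and no reset: what is moved stays moved. The work goes in short steps, Python scripts to look and compute and a shell command to move; the robot and the scene stay as the last step left them, time stands still between calls to the robot, and variables do not carry over. Pictures are saved under pics/ and viewed, at most 10 in all, crops included, and the job is handed in when it is done.

```bash
mkdir -p pics; python3 - <<'E'
from plant import manip
import cv2,numpy as np
for n in("top","side"):
    c=manip.read_camera(n);cv2.imwrite(f"pics/{n}0.png",c["pixels"][:,:,::-1])
    print(n,{k:(np.round(v,4).tolist() if k=="view" else v) for k,v in c.items() if k!="pixels"})
s=manip.sense();print(s["time"],s["tool_pos"],np.round(s["tcp_rot"],3).tolist(),s["width"])
E
```

```text
top {'fx': 470.65419532654374, 'fy': 470.65419532654374, 'cx': 276.4676371693903, 'cy': 206.8824563095148, 'view': [[0.0173, -0.9998, 0.0141, 0.055], [0.9939, 0.0187, 0.1089, -0.5477], [-0.1091, 0.0121, 0.994, -1.4282], [0.0, 0.0, 0.0, 1.0]]}
side {'fx': 398.5986731032241, 'fy': 398.5986731032241, 'cx': 282.45849101632416, 'cy': 212.70211334827087, 'view': [[-0.9662, -0.2576, -0.0005, 0.5282], [0.1904, -0.7153, 0.6724, -0.1167], [-0.1736, 0.6496, 0.7402, -0.9425], [0.0, 0.0, 0.0, 1.0]]}
0.1 [0.17175013 0.62637923 0.23027643] [[-0.964, 0.265, -0.001], [0.265, 0.964, -0.002], [0.0, -0.002, -1.0]] 0.08578442225768595
```

View pics/top0.png

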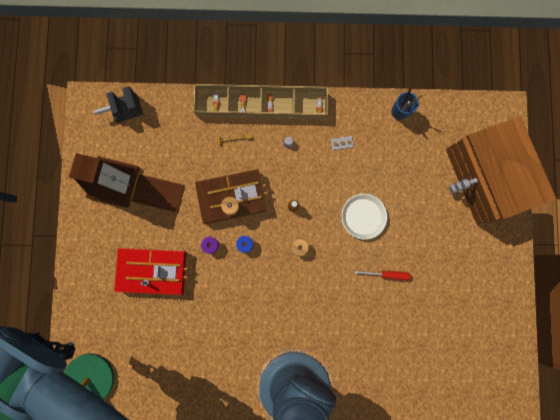

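View pics/side0.png

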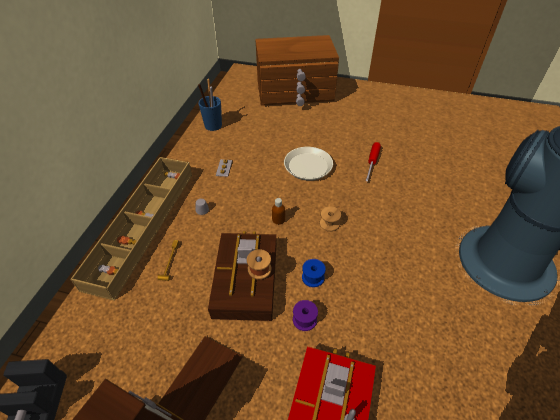

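The top view shows the brown sound box at about (232,196), with the tab near (246,192) and a wooden bobbin on its spindle at (230,205). The dish is at (364,217). There are four spool-like things:
- **On the spindle (230,205):** fits the description, since it stands on the brown box.
- **Spare spool (300,247):** stands on the desk, so not meant.
- **Blue (245,244) and purple (210,245):** look-alikes, to be left alone.

The red box at (151,272) is also a look-alike. Next I'll confirm the bobbin in one crop and measure.

```bash
cat > h.py <<'E'
import numpy as np,cv2
from plant import manip
def ray(c,u,v):
    V=c["view"];R=V[:3,:3];o=-R.T@V[:3,3]
    d=R.T@np.array([(u-c["cx"])/c["fx"],-(v-c["cy"])/c["fy"],-1]);return o,d/np.linalg.norm(d)
def onz(c,u,v,z):
    o,d=ray(c,u,v);return o+d*(z-o[2])/d[2]
def tri(a,pa,b,pb):
    o1,d1=ray(a,*pa);o2,d2=ray(b,*pb)
    t=np.linalg.lstsq(np.c_[d1,-d2],o2-o1,rcond=None)[0]
    p,q=o1+d1*t[0],o2+d2*t[1];return (p+q)/2,np.linalg.norm(p-q)
def proj(c,p):
    q=c["view"][:3,:3]@np.asarray(p)+c["view"][:3,3];return np.array([c["cx"]-c["fx"]*q[0]/q[2],c["cy"]+c["fy"]*q[1]/q[2]])
E
python3 - <<'E'
from h import *
t=manip.read_camera("top")["pixels"];s=manip.read_camera("side")["pixels"]
a=cv2.resize(t[160:230,185:285],(800,560)[:2] and (400,280),interpolation=cv2.INTER_CUBIC)
a=cv2.resize(t[165:230,190:275],None,fx=6,fy=6,interpolation=cv2.INTER_CUBIC)[:, :400*2]
b=cv2.resize(s[225:325,205:285],None,fx=3.5,fy=3.9,interpolation=cv2.INTER_CUBIC)
im=np.zeros((390,510+280,3),np.uint8);im[:a.shape[0],:a.shape[1]]=a;im[:,510:]=b
cv2.imwrite("pics/crop.png",im[:,:,::-1])
c=manip.read_camera("top")
print("bob",onz(c,230,205,.093),"tab",onz(c,246,192,.08),"dish",onz(c,364,217,.02))
# dish: white blob
hsv=cv2.cvtColor(t,cv2.COLOR_RGB2HSV);m=((hsv[...,1]<60)&(hsv[...,2]>150)).astype(np.uint8)
n,l,st,ce=cv2.connectedComponentsWithStats(m)
for i in range(1,n):
    if st[i,4]>30 : print(st[i],ce[i],onz(c,*ce[i],.012))
E
```

```text
bob [0.54268366 0.20324384 0.093     ] tab [0.58424254 0.15759448 0.08      ] dish [ 0.52110038 -0.2087193   0.02      ]
[ 94 106  16   7  39] [101.38461538 108.69230769] [0.85316807 0.62875961 0.012     ]
[285 137   7   7  41] [288.24390244 140.        ] [0.76356843 0.03088402 0.012     ]
[331 136  22  14 160] [341.34375 142.05   ] [ 0.76043154 -0.13859624  0.012     ]
[241 185  16  13 121] [250.0661157  190.66115702] [0.59830048 0.14857479 0.012     ]
[235 187   7  13  57] [237.63157895 193.43859649] [0.58873855 0.18738967 0.012     ]
[ 342  194   45   45 1530] [364.96732026 216.58169935] [ 0.52320609 -0.21336232  0.012     ]
[154 265   5  13  46] [155.45652174 270.67391304] [0.34405882 0.43368682 0.012     ]
[161 266  15  13 117] [170.08547009 270.88034188] [0.34419007 0.38877874 0.012     ]
[355 271  27   4  33] [367.27272727 272.42424242] [ 0.34976856 -0.21996018  0.012     ]
```

View pics/crop.png

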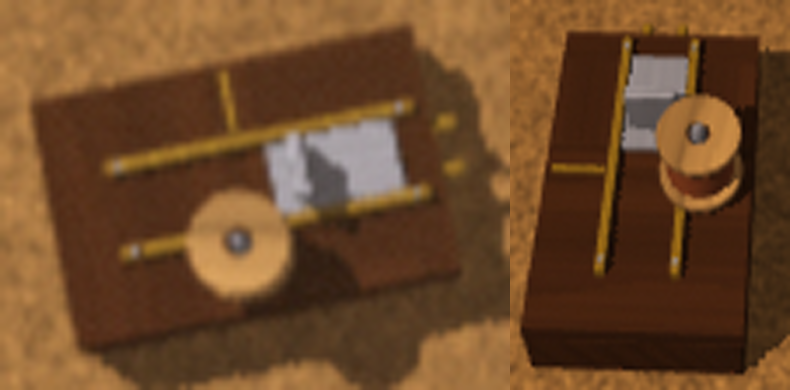

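The crop confirms it: the copper-wound bobbin is on the brown box's spindle, tip at crop (238,240) top and (698,132) side. The tab is at crop (297,160), and the index strip is at (228,100) on the far side.

```bash
python3 - <<'E'
from h import *
c=manip.read_camera("top");s=manip.read_camera("side")
T=lambda U,V:((U+.5)/6-.5+190,(V+.5)/6-.5+165)
S=lambda U,V:((U+.5-510)/3.5-.5+205,(V+.5)/3.9-.5+225)
K=np.array([onz(c,*T(*p),.045) for p in [(37,100),(410,28),(462,270),(85,348)]])
print("sizes",[np.linalg.norm(K[i]-K[i-1]).round(3) for i in range(4)],"ctr",K.mean(0))
# box +x: from right to left in the image (100=left far)
e=(K[0]+K[3]-K[1]-K[2])[:2];yaw=np.arctan2(e[1],e[0]);ex=np.array([np.cos(yaw),np.sin(yaw)]);ey=np.array([-ex[1],ex[0]])
ctr=K.mean(0)[:2]
# side-view corners
Q=np.array([onz(s,*S(*p),.045) for p in [(569,32),(759,38),(743,338),(526,330)]]);print("side ctr",Q.mean(0),"sizes",[np.linalg.norm(Q[i]-Q[i-1]).round(3) for i in range(4)])
e2=(Q[2]+Q[3]-Q[0]-Q[1]);print("yaw",np.degrees(yaw),np.degrees(np.arctan2(e2[1],e2[0])))
sp,r=tri(c,T(238,240),s,S(698,132));print("spindle",sp,r,"onz top",onz(c,*T(238,240),.099),"side",onz(s,*S(698,132),.099),"pred",ctr+6e-3*ex+34e-3*ey)
print("tab top",onz(c,*T(297,160),.08),"pred",ctr-.03*ex,"half",ctr)
# dish
for n,k in(("top",c),("side",s)):
    h=cv2.cvtColor(k["pixels"],cv2.COLOR_RGB2HSV);m=((h[...,1]<70)&(h[...,2]>110)).astype(np.uint8)
    p=proj(k,[.522,-.212,.012]).round().astype(int)
    cs=cv2.findContours(m,0,2)[0];b=min(cs,key=lambda q:(abs(cv2.pointPolygonTest(q,(float(p[0]),float(p[1])),True)) if cv2.contourArea(q)<300 else 0) if cv2.pointPolygonTest(q,(float(p[0]),float(p[1])),False)>0 else 999)
    el=cv2.fitEllipse(b);print("dish",n,el,onz(k,*el[0],.018))
for n,p in(("oil",(294,205)),("spare",(301,247))): print(n,onz(c,*p,.06 if n=="oil" else .04))
E
```

```text
sizes [np.float64(0.13), np.float64(0.195), np.float64(0.128), np.float64(0.195)] ctr [0.57726634 0.20500857 0.045     ]
side ctr [0.57766505 0.20579254 0.045     ] sizes [np.float64(0.201), np.float64(0.129), np.float64(0.201), np.float64(0.126)]
yaw 102.53494138650605 103.31111534205489
spindle [0.5437909  0.20529588 0.09571972] 0.000436022706781288 onz top [0.5432052  0.20496223 0.099     ] side [0.5431669  0.20753231 0.099     ] pred [0.54277456 0.20348637]
tab top [0.58611098 0.1783576  0.08      ] pred [0.58377739 0.17572366] half [0.57726634 0.20500857]
dish top ((363.9527587890625, 216.18666076660156), (44.38191604614258, 45.49468231201172), 137.64601135253906) [ 0.52383089 -0.20897843  0.018     ]
dish side ((308.0693054199219, 162.4830780029297), (31.30702018737793, 48.057865142822266), 92.7691879272461) [ 0.52577226 -0.2100672   0.018     ]
oil [0.55004727 0.01216032 0.06      ]
spare [ 0.42388441 -0.0118908   0.04      ]
```

Both views agree: spindle at about (0.543, 0.206) and box yaw about 103°. The half mark is near (0.5777, 0.2065) and the dish at (0.525, -0.2095). The sizes match the given ones to within 5 mm. Next I'll move over the bobbin, with the closing line along the box's x.

```bash
python3 -m pendant '[[[-1,0.371,-0.421,0,0,0,0.496],[-1,0.371,-0.421,0,0,0,0.496],[-1,0.371,-0.421,0,0,0,0.496],[-1,0.371,-0.421,0,0,0,0.496],[-1,0.371,-0.421,0,0,0,0.496],[-1,0.371,-0.421,0,0,0,0.496],[-1,0.371,-0.421,0,0,0,0.496],[-1,0.371,-0.421,0,0,0,0.496],[-1,0.371,-0.421,0,0,0,0.496],[-1,0.371,-0.421,0,0,0,0.496],[-1,0.371,-0.421,0,0,0,0.496],[-1,0.371,-0.421,0,0,0,0.496],[-1,0.371,-0.421,0,0,0,0.496],[-1,0.371,-0.421,0,0,0,0.496],[-1,0.371,-0.421,0,0,0,0.496],[-1,0.371,-0.421,0,0,0,0.496],[-1,0.371,-0.421,0,0,0,0.496],[-1,0.371,-0.421,0,0,0,0.496],[-1,0.371,-0.421,0,0,0,0.496],[-1,0.371,-0.421,0,0,0,0.496]]]'; python3 -c "
from h import *
s=manip.sense();print(s['qpos'].round(3) if hasattr(s['qpos'],'round') else s['qpos'],s['tcp_rot'])"
```

```text
time: 2.02
tool_pos: [0.5423, 0.2068, 0.2314]
tcp_rot: [[-0.974, -0.228, 0.0], [-0.228, 0.974, 0.0], [-0.0, 0.0, -1.0]]
contact_force: [-0.5, 0.4, 0.4]
width: 0.0856
grip_force: 0.0
[ 0.169  0.084  1.739  0.     1.318 -1.632] [[-9.73684591e-01 -2.27899794e-01  3.14076036e-05]
 [-2.27899790e-01  9.73684589e-01  8.30770280e-05]
 [-4.95143371e-05  7.37330358e-05 -9.99999996e-01]]
```

```bash
python3 -m pendant '[[[-1,0.001,-0.001,-0.03,0,0,0],[-1,0.001,-0.001,-0.06,0,0,0],[-1,0.001,-0.001,-0.09,0,0,0],[-1,0.001,-0.001,-0.12,0,0,0],[-1,0.001,-0.001,-0.12,0,0,0],[-1,0.001,-0.001,-0.12,0,0,0]]]'; python3 - <<'E'
from h import *
t=manip.read_camera("top")["pixels"];s=manip.read_camera("side")["pixels"]
im=np.hstack([cv2.resize(t[150:250,180:280],(400,400),interpolation=2),cv2.resize(s[200:300,200:300],(400,400),interpolation=2)])
cv2.imwrite("pics/ap.png",im[:,:,::-1])
E
```

```text
time: 2.52
tool_pos: [0.5426, 0.2051, 0.1101]
tcp_rot: [[-0.974, -0.227, -0.004], [-0.227, 0.974, -0.001], [0.004, 0.0, -1.0]]
contact_force: [0.5, 0.2, 0.9]
width: 0.0855
grip_force: 0.0
```

View pics/ap.png

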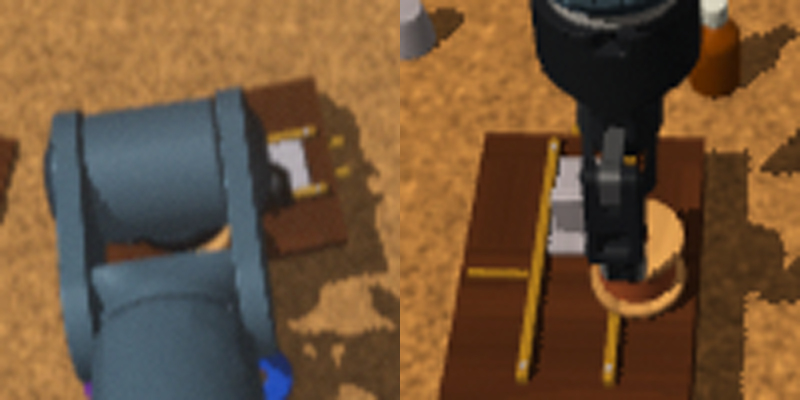

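The arm hides most of the top view. In the side view the fingers straddle the bobbin along the slide, and the tab at (570,215) is clear of them. I'll go down gently and watch the force.

```bash
python3 -m pendant '[[[-1,0.0005,0.0007,-0.02,0,0,0],[-1,0.0005,0.0007,-0.035,0,0,0],[-1,0.0005,0.0007,-0.05,0,0,0],[-1,0.0005,0.0007,-0.05,0,0,0],[-1,0.0005,0.0007,-0.05,0,0,0]]]'; python3 -m pendant '[[[1,0,0,0,0,0,0],[1,0,0,0,0,0,0],[1,0,0,0,0,0,0],[1,0,0,0,0,0,0],[1,0,0,0,0,0,0],[1,0,0,0,0,0,0],[1,0,0,0,0,0,0],[1,0,0,0,0,0,0]]]'
```

```text
time: 3.03
tool_pos: [0.5455, 0.2058, 0.063]
tcp_rot: [[-0.974, -0.226, 0.002], [-0.226, 0.974, 0.0], [-0.002, -0.0, -1.0]]
contact_force: [-0.2, 0.5, 1.1]
width: 0.0855
grip_force: 0.0
time: 3.7
tool_pos: [0.546, 0.2059, 0.0635]
tcp_rot: [[-0.974, -0.226, 0.003], [-0.226, 0.974, 0.001], [-0.003, -0.0, -1.0]]
contact_force: [-2.2, -0.7, 6.1]
width: 0.0489
grip_force: 60.8
```

```bash
python3 -m pendant '[[[1,0,0,0.005,0,0,0],[1,0,0,0.01,0,0,0],[1,0,0,0.015,0,0,0],[1,0,0,0.015,0,0,0]]]'; python3 - <<'E'
from h import *
s=manip.read_camera("side")["pixels"]
cv2.imwrite("pics/l1.png",cv2.resize(s[215:305,210:300],(540,540),interpolation=2)[:,:,::-1])
E
```

```text
time: 4.03
tool_pos: [0.5452, 0.2057, 0.0777]
tcp_rot: [[-0.974, -0.226, 0.002], [-0.226, 0.974, 0.0], [-0.002, -0.0, -1.0]]
contact_force: [0.3, -0.2, -0.9]
width: 0.0491
grip_force: 62.1
```

View pics/l1.png

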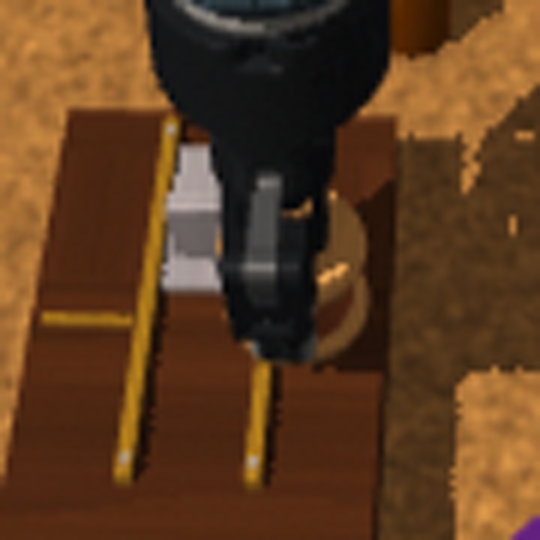

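The bobbin is gripped and rising level: bottom flange edge at (350,350), finger tip at (285,345), and about 1 N of load. I'll carry on straight up.

```bash
python3 -m pendant '[[[1,0,0,0.01,0,0,0],[1,0,0,0.02,0,0,0],[1,0,0,0.03,0,0,0],[1,0,0,0.04,0,0,0],[1,0,0,0.055,0,0,0],[1,0,0,0.07,0,0,0],[1,0,0,0.085,0,0,0],[1,0,0,0.1,0,0,0],[1,0,0,0.1,0,0,0],[1,0,0,0.1,0,0,0],[1,0,0,0.1,0,0,0]]]'; python3 - <<'E'
from h import *
s=manip.read_camera("side")["pixels"];t=manip.read_camera("top")["pixels"]
im=np.hstack([cv2.resize(s[190:290,210:310],(400,400),interpolation=2),cv2.resize(t[150:250,180:280],(400,400),interpolation=2)])
cv2.imwrite("pics/l2.png",im[:,:,::-1])
E
```

```text
time: 5.0
tool_pos: [0.544, 0.2055, 0.1758]
tcp_rot: [[-0.974, -0.226, -0.001], [-0.226, 0.974, -0.0], [0.001, 0.0, -1.0]]
contact_force: [-0.3, -0.4, -0.8]
width: 0.049
grip_force: 62.5
```

View pics/l2.png

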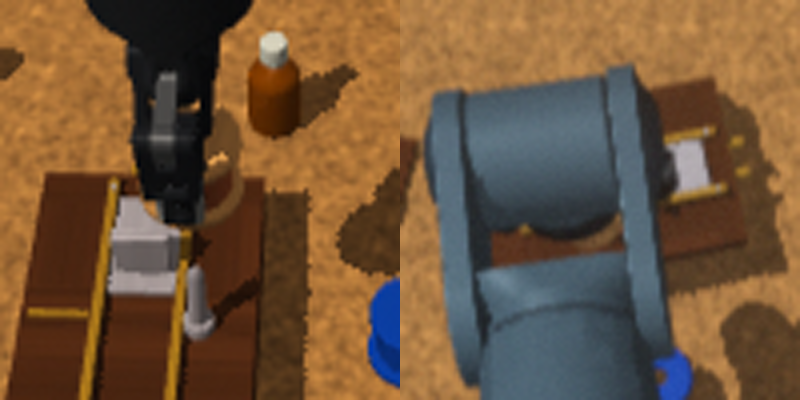

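The bobbin is clear of the spindle, whose bare tip shows at (197,268), and is held level. I'll carry it over to the dish.

```bash
python3 -m pendant '[[[1,-0.0006,-0.015,0,0,0,-0.02],[1,-0.0015,-0.036,0,0,0,-0.04],[1,-0.0025,-0.06,0,0,0,-0.07],[1,-0.0035,-0.086,0,0,0,-0.1],[1,-0.0045,-0.112,0,0,0,-0.13],[1,-0.0055,-0.138,0,0,0,-0.16],[1,-0.0065,-0.164,0,0,0,-0.19],[1,-0.0075,-0.19,0,0,0,-0.22],[1,-0.0085,-0.216,0,0,0,-0.25],[1,-0.0095,-0.242,0,0,0,-0.28],[1,-0.0105,-0.268,0,0,0,-0.31],[1,-0.0115,-0.294,0,0,0,-0.34],[1,-0.0125,-0.32,0,0,0,-0.37],[1,-0.0135,-0.346,0,0,0,-0.4],[1,-0.0145,-0.37,0,0,0,-0.43],[1,-0.0155,-0.39,0,0,0,-0.46],[1,-0.016,-0.406,0,0,0,-0.48],[1,-0.0165,-0.415,0,0,0,-0.5],[1,-0.0165,-0.415,0,0,0,-0.5],[1,-0.0165,-0.415,0,0,0,-0.5]]]'
python3 -m pendant '[[[1,0,0,-0.02,0,0,0],[1,0,0,-0.045,0,0,0],[1,0,0,-0.07,0,0,0],[1,0,0,-0.095,0,0,0],[1,0,0,-0.115,0,0,0],[1,0,0,-0.13,0,0,0],[1,0,0,-0.14,0,0,0],[1,0,0,-0.14,0,0,0],[1,0,0,-0.14,0,0,0]]]'; python3 - <<'E'
from h import *
s=manip.read_camera("side")["pixels"]
cv2.imwrite("pics/d1.png",cv2.resize(s[110:200,260:350],(540,540),interpolation=2)[:,:,::-1])
E
```

```text
time: 6.77
tool_pos: [0.5277, -0.2091, 0.1756]
tcp_rot: [[-0.963, 0.269, -0.001], [0.269, 0.963, 0.001], [0.001, 0.001, -1.0]]
contact_force: [-0.7, 0.1, -1.4]
width: 0.0489
grip_force: 62.6
time: 7.52
tool_pos: [0.5281, -0.2087, 0.0363]
tcp_rot: [[-0.964, 0.267, -0.0], [0.267, 0.964, 0.0], [0.001, 0.0, -1.0]]
contact_force: [0.6, 0.2, -1.6]
width: 0.0496
grip_force: 62.5
```

View pics/d1.png

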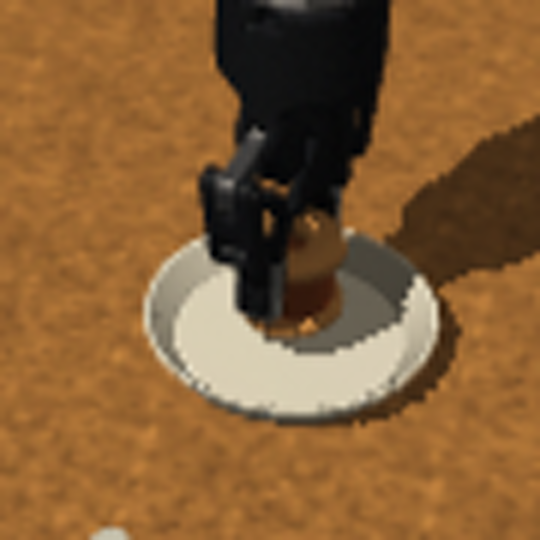

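The bobbin hangs level over the middle of the dish, underside around (300,325), with the dish rim spanning 145 to 440. I'll lower it until it touches.

```bash
python3 -m pendant '[[[1,0,0,-0.008,0,0,0],[1,0,0,-0.014,0,0,0],[1,0,0,-0.017,0,0,0],[1,0,0,-0.019,0,0,0],[1,0,0,-0.019,0,0,0],[1,0,0,-0.019,0,0,0]]]'
```

```text
time: 8.07
tool_pos: [0.528, -0.2095, 0.0172]
tcp_rot: [[-0.963, 0.269, -0.0], [0.269, 0.963, 0.0], [0.0, 0.0, -1.0]]
contact_force: [-0.8, 0.3, -1.6]
width: 0.0486
grip_force: 62.6
```

```bash
python3 -m pendant '[[[1,0,0,-0.001,0,0,0],[1,0,0,-0.002,0,0,0],[1,0,0,-0.0025,0,0,0],[1,0,0,-0.0025,0,0,0]]]'
```

```text
time: 8.4
tool_pos: [0.5287, -0.2099, 0.0161]
tcp_rot: [[-0.963, 0.268, 0.001], [0.268, 0.963, -0.001], [-0.001, -0.0, -1.0]]
contact_force: [-2.7, 0.2, 6.5]
width: 0.0492
grip_force: 63.0
```

It has touched down. I'll open partway so the fingers stay inside the rim.

```bash
python3 -m pendant '[[[-0.1,0,0,0.001,0,0,0],[-0.3,0,0,0.001,0,0,0],[-0.45,0,0,0.001,0,0,0],[-0.55,0,0,0.001,0,0,0],[-0.55,0,0,0.001,0,0,0],[-0.55,0,0,0.001,0,0,0]]]'; python3 -m pendant '[[[-0.55,0,0,0.01,0,0,0],[-0.55,0,0,0.025,0,0,0],[-0.55,0,0,0.05,0,0,0],[-0.55,0,0,0.08,0,0,0],[-0.55,0,0,0.11,0,0,0],[-0.55,0,0,0.14,0,0,0],[-0.55,0,0,0.16,0,0,0],[-0.55,0,0,0.16,0,0,0]]]'; python3 - <<'E'
from h import *
s=manip.read_camera("side")["pixels"]
cv2.imwrite("pics/d2.png",cv2.resize(s[90:200,250:360],(550,550),interpolation=2)[:,:,::-1])
E
```

```text
time: 8.9
tool_pos: [0.528, -0.2094, 0.0157]
tcp_rot: [[-0.963, 0.268, -0.0], [0.268, 0.963, 0.0], [0.0, -0.0, -1.0]]
contact_force: [0.3, 0.4, 0.5]
width: 0.0666
grip_force: 0.0
time: 9.57
tool_pos: [0.5308, -0.2112, 0.1825]
tcp_rot: [[-0.963, 0.268, 0.009], [0.268, 0.963, -0.006], [-0.01, -0.003, -1.0]]
contact_force: [0.8, -0.8, 0.4]
width: 0.0662
grip_force: 0.0
```

View pics/d2.png

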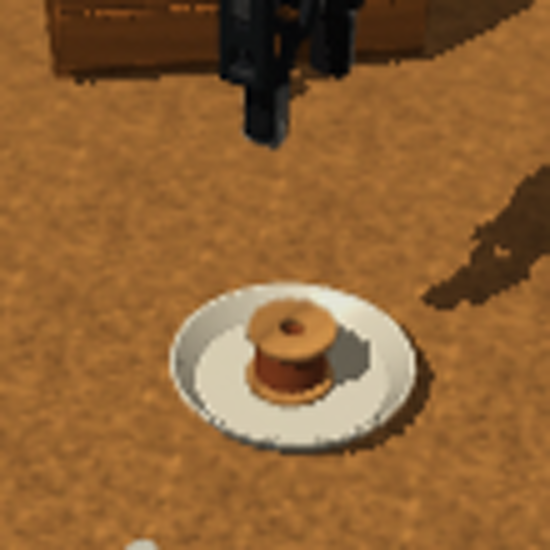

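The bobbin stands upright in the dish, top at (292,327), and the dish hasn't moved. Now I'll go to the tab, at about (0.585, 0.1775).

```bash
python3 -m pendant '[[[-0.55,0.004,0.025,0,0,0,0.03],[-0.55,0.008,0.055,0,0,0,0.07],[-0.55,0.012,0.085,0,0,0,0.11],[-0.55,0.017,0.115,0,0,0,0.15],[-0.55,0.022,0.145,0,0,0,0.19],[-0.55,0.026,0.175,0,0,0,0.23],[-0.55,0.03,0.205,0,0,0,0.27],[-0.55,0.035,0.235,0,0,0,0.31],[-0.55,0.039,0.265,0,0,0,0.35],[-0.55,0.043,0.295,0,0,0,0.39],[-0.55,0.048,0.325,0,0,0,0.43],[-0.55,0.052,0.355,0,0,0,0.46],[-0.55,0.055,0.375,0,0,0,0.48],[-0.55,0.057,0.387,0,0,0,0.497],[-0.55,0.057,0.387,0,0,0,0.497],[-0.55,0.057,0.387,0,0,0,0.497],[-0.55,0.057,0.387,0,0,0,0.497]]]'; python3 -m pendant '[[[-0.55,0,0,-0.03,0,0,0],[-0.55,0,0,-0.06,0,0,0],[-0.55,0,0,-0.075,0,0,0],[-0.55,0,0,-0.075,0,0,0],[-0.55,0,0,-0.075,0,0,0],[-0.55,0,0,-0.075,0,0,0]]]'; python3 - <<'E'
from h import *
s=manip.read_camera("side")["pixels"]
cv2.imwrite("pics/t1.png",cv2.resize(s[190:290,195:295],(500,500),interpolation=2)[:,:,::-1])
E
```

```text
time: 11.03
tool_pos: [0.5847, 0.1764, 0.1752]
tcp_rot: [[-0.975, -0.222, -0.001], [-0.222, 0.975, -0.001], [0.001, -0.0, -1.0]]
contact_force: [0.3, 0.7, 0.4]
width: 0.066
grip_force: 0.0
time: 11.53
tool_pos: [0.5861, 0.1769, 0.1024]
tcp_rot: [[-0.975, -0.222, 0.003], [-0.222, 0.975, 0.0], [-0.002, -0.0, -1.0]]
contact_force: [0.4, -0.2, 0.9]
width: 0.0664
grip_force: 0.0
```

View pics/t1.png

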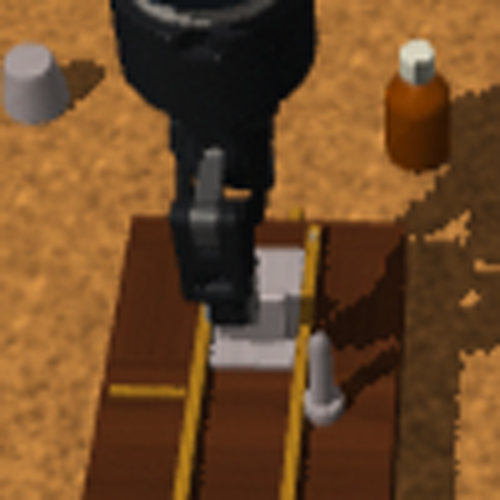

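The finger tip shows at (235,315), a little left of the tab, whose top right corner is at (298,292). I'll check the lateral alignment numerically.

```bash
python3 - <<'E'
from h import *
s=manip.read_camera("side");t=np.radians(103);ex=np.array([np.cos(t),np.sin(t),0]);ey=np.array([-ex[1],ex[0],0])
I=lambda p:((proj(s,p)-[195,190]+.5)*5-.5).round(1)
H=np.array([.5777,.2065,0])
P=lambda x,y,z:H+ex*x+ey*y+[0,0,z]
print("tab corner",I(P(-.026,.016,.08)),"strip end",I(P(0,-.027,.045)),I(P(0,-.061,.045)),"spindle top",I(P(.006,.034,.099)))
T=np.array(manip.sense()["tool_pos"]);print(T,"finger end",[I(T+ex*d+[0,0,.006]) for d in(.033,.047)])
print("tcp rel box",(T-H)@ex,(T-H)@ey)
E
```

```text
tab corner [286.7 303.6] strip end [188.6 396.5] [111.6 394.3] spindle top [320.7 339. ]
[0.58643219 0.17727475 0.10293201] finger end [array([233.7, 315.7]), array([230.2, 343.3])]
tcp rel box -0.03044052498159386 -0.0019341328718833805
```

The projections match the picture: strip and finger agree within about 1 mm, and the TCP is 2 mm off in y. I'll correct that, go down and grip the tab.

```bash
python3 -m pendant '[[[-0.55,-0.002,0,-0.015,0,0,0],[-0.55,-0.002,0,-0.03,0,0,0],[-0.55,-0.002,0,-0.04,0,0,0],[-0.55,-0.002,0,-0.047,0,0,0],[-0.55,-0.002,0,-0.047,0,0,0],[-0.55,-0.002,0,-0.047,0,0,0]]]'; python3 -m pendant '[[[0,0,0,0,0,0,0],[0.3,0,0,0,0,0,0],[0.6,0,0,0,0,0,0],[1,0,0,0,0,0,0],[1,0,0,0,0,0,0],[1,0,0,0,0,0,0],[1,0,0,0,0,0,0],[1,0,0,0,0,0,0]]]'
```

```text
time: 12.13
tool_pos: [0.5833, 0.1776, 0.0541]
tcp_rot: [[-0.975, -0.223, 0.0], [-0.223, 0.975, 0.0], [-0.0, -0.0, -1.0]]
contact_force: [-0.3, 0.6, 0.3]
width: 0.0663
grip_force: 0.0
time: 12.8
tool_pos: [0.5834, 0.1772, 0.0543]
tcp_rot: [[-0.975, -0.223, 0.001], [-0.223, 0.975, -0.001], [-0.0, -0.001, -1.0]]
contact_force: [-1.2, -3.2, 4.1]
width: 0.007
grip_force: 59.1
```

The tab is gripped (7 mm opening, 59 N). I'll slide it 30 mm along the box's +x.

```bash
python3 -m pendant '[[[1,-0.0007,0.003,0,0,0,0],[1,-0.0014,0.006,0,0,0,0],[1,-0.0022,0.01,0,0,0,0],[1,-0.0031,0.014,0,0,0,0],[1,-0.004,0.018,0,0,0,0],[1,-0.0049,0.022,0,0,0,0],[1,-0.0058,0.026,0,0,0,0],[1,-0.0067,0.0292,0,0,0,0],[1,-0.0067,0.0292,0,0,0,0],[1,-0.0067,0.0292,0,0,0,0],[1,-0.0067,0.0292,0,0,0,0],[1,-0.0067,0.0292,0,0,0,0]]]'; python3 - <<'E'
from h import *
S=manip.read_camera("side");s=S["pixels"]
t=manip.read_camera("top")["pixels"]
im=np.hstack([cv2.resize(s[200:290,195:285],(540,540),interpolation=2),cv2.resize(s[120:200,270:350],(240,240),interpolation=2).repeat(1,0) if 0 else np.vstack([cv2.resize(s[120:200,270:350],(240,240)),cv2.resize(t[160:235,195:270],(240,240)),np.zeros((60,240,3),np.uint8)])])
cv2.imwrite("pics/e.png",im[:,:,::-1]);T=np.array(manip.sense()["tool_pos"]);H=np.array([.5777,.2065,0]);print(T,(T-H)@[-.225,.974,0])
E
```

```text
time: 13.8
tool_pos: [0.5767, 0.2061, 0.0543]
tcp_rot: [[-0.975, -0.224, 0.001], [-0.224, 0.975, -0.002], [-0.0, -0.002, -1.0]]
contact_force: [-1.2, -7.0, 5.9]
width: 0.0066
grip_force: 59.5
[0.57671138 0.20611731 0.05430155] -0.00015030064030703953
```

View pics/e.png

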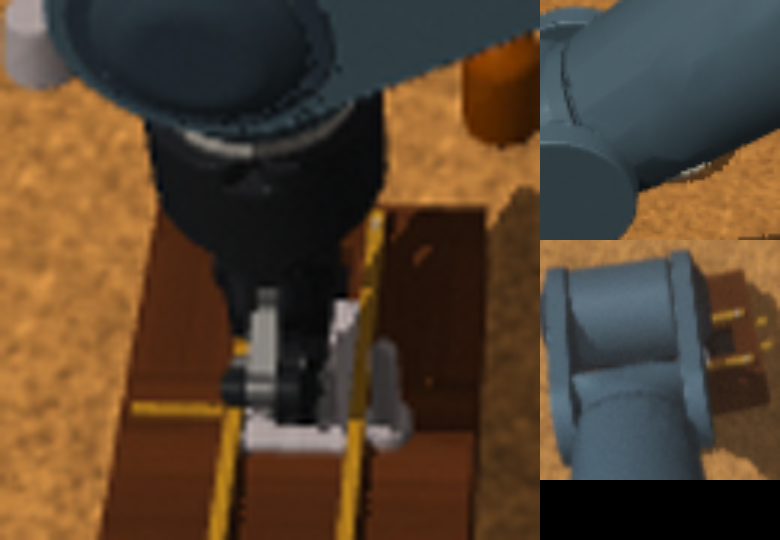

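The shutter followed. Its plate edge at (300,447) is now past the index strip at (175,410), and the tab is gripped in line with the strip. The TCP travelled 29.7 mm and the force along the slide is 7.1 N, close to the expected 6.5 to 6.8 N. Handing in.

```bash
python3 -m pendant '[[[1,0,0,0,0,0,0],[1,0,0,0,0,0,0],[1,0,0,0,0,0,0]]]'; python3 -c "
from plant import manip
print(manip.hand_in())"
```

```text
time: 14.15
tool_pos: [0.5767, 0.2061, 0.0543]
tcp_rot: [[-0.975, -0.224, 0.001], [-0.224, 0.975, -0.002], [-0.0, -0.002, -1.0]]
contact_force: [-0.9, -7.5, 6.6]
width: 0.0069
grip_force: 59.5
the job is handed in; nothing more can be done
None
```

The job is handed in, with no verdict returned: the bobbin stands flat in the dish, released, and the gripper is holding the shutter at half travel by its tab (29.7 mm of gripper travel, about 7 N along the slide).

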